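Stopper the flask and hold its plate out to the gauge

TASK

On the glass-working bench, first put the cork stopper fully home in the neck of the flask and let go of it, with the plate still back on its brick. Then slide the graphite plate, flask and all, straight out along the brick until its leading edge is level with the pointer of the gauge. Out there it tips by itself, so finish while still holding the plate by its handle end, level and still on the brick; do not tip the plate or the flask on the way, and leave the beaker, tweezers and paddle alone.

Things in the scene. Friction and masses are not known exactly. Their poses are not given: they have to be found in the camera images.
- riser: Cream fire brick fixed to the bench, 160 long (its x) x 114 wide (its y) x 64 mm high; origin at the centre of its underside. The plate lies on its top. Its x axis points outward, the way the plate must slide (roughly to the robot's left, +y, within about 0.35 rad); its outward edge is 80 mm from its origin.
- plate: Loose dark graphite plate, 320 long (its x, outward) x 110 wide x 8 mm thick, 0.5 kg, flat on the brick; origin at the centre of its underside. On top: a wooden handle at its rear, a ring (5 mm high) for the flask at its front. Loaded, it tips outward once its origin is 45 to 60 mm outward of the brick's; back on the brick, over 5 N down on the handle tips it backward.
- plate_edge (a point): Middle of the top edge of the plate's leading (outward) end, 160 mm outward of the plate's origin; axes as the plate's.
- plate_handle (a point): Centre of the top of the plate's wooden handle block: 40 mm along the plate's x, 20 mm along its y, standing 45 mm above the plate's top, fixed to the plate; this point is 53 mm above the plate's underside. Pinch it from above across its 20 mm. Axes as the plate's.
- plate_seat (a point): Centre of the ring on the plate's top, 105 mm outward of the plate's origin: where the flask stands. Inner radius 36 mm.
- flask: Loose conical amber-glass flask, about 0.16 kg, foot 66 mm in diameter, 92 mm high, neck 35 mm outside; origin at the centre of its underside, z up. It stands in the ring with 3 mm of play.
- flask_mouth (a point): Centre of the flask's mouth, at the rim, 92 mm above its underside. The bore is 28 mm in diameter and straight for 30 mm.
- stand: Wooden stopper stand fixed to the bench, 70 x 70 x 30 mm high, with a 29 mm hole in the middle of its top that the stopper starts in; origin at the centre of its underside.
- stopper: Loose cork stopper, 30 g; from the foot: a plug tapering out from 19 to 24 mm diameter, 20 mm long; a flange 38 mm across, 6 mm thick; a round head to grip, 24 mm across, 28 mm high. Origin at the centre of the foot, z up. It starts upright in the stand, flange on the stand's top; fully home in the flask, the flange rests on the rim.
- stopper_flange (a point): Centre of the underside of the stopper's flange, 20 mm above its foot.
- stopper_top (a point): Centre of the top of the stopper's head, 54 mm above its foot.
- gauge: Fixed steel gauge beside the plate's path, on the side away from the robot: a round foot 48 mm across, an upright rod 12 mm thick, 87 mm high, at y = -35 mm, and a brass pointer bar, 6 mm wide, reaching from the rod towards the plate. Origin at bench level below the pointer's tip; its x axis is parallel to the brick's (outward).
- gauge_tip (a point): Tip of the gauge's pointer, 72 mm above the bench, about 15 mm beside the plate's path. The plate's leading edge must come level with this point along the brick's x axis.
- beaker: Glass beaker with glass rods, 70 mm across and 100 mm high, rods to 210 mm, a bystander; origin at its underside.
- tweezers: Steel tweezers lying on the bench, 180 mm long, a bystander; origin at the middle.
- paddle: Graphite paddle lying on the bench, 90 x 70 x 12 mm with a thin wooden handle, a bystander; origin between blade and handle.
Mind the look-alikes: they are no part of the job. Of the things that look like the stand, take the one that is farthest to the robot's right at the start.

How it is judged:
By the outcome, as a careful person would: the job done as asked, in the order asked, and still so for the second after the job is handed in, while the arm keeps its last pose, push and grip.
It also fails if it takes over 64 s, if anything falls off the work surface, if the arm or the gripper's body presses on something with over 40 N, if the wrist force passes 120 N, or if a joint passes its speed limit or range.

ROBOT

A 6-joint arm with a two-finger parallel gripper is mounted at the origin on the work surface. World frame = base frame: x ahead of the robot, y to its left, z up, the work surface at z = 0. Lengths are in m, angles in rad, forces in N, time in s.
With the tool pointing down it reaches from about 0.35 to 0.725 m from the base axis. Payload 4.3 kg.
Tool frame: the origin (TCP) lies between the finger pads; the fingertips stand 14 mm ahead of it and the grasp point (between the pads) lies 5 mm behind it; y points along the fingers, x is the direction in which the jaws open and shut, and the axes are right-handed (so a half turn about y gives the same grasp; the last joint's range is limited). The gripper opens to 85 mm and grips with 20 to 120 N. Pads are 22 mm wide; open, the fingers measure 114 mm over their backs; the gripper's body (76 mm by 85 mm) begins 54 mm behind the grasp point. The pads swing forward as they close: fully open they stand 13 mm farther back than shut.
Start: joints at [-1.429, 0.377, 0.081, 1.274, 0, 1.46], TCP at [0.143, -0.557, 0.245] pointing down, gripper open.
Joint ranges: [-2.72, 2.72], [-0.84, 1.66], [-1.02, 1.22], [-1.77, 2.12], [-1.37, 1.28], [-3.14, 3.14]. Speed limits (rad/s): [2.57, 2.57, 3.14, 3.14, 3.14, 3.14].

INTERFACE

Orientations are given as a 3x3 rotation matrix whose columns are the frame's x, y, z axes.
In Python, from station import ctrl gives the robot as it stands. The module is installed in compiled form; this text tells all that it offers.
- The arm moves only by the tool servo_tool, never from a script. Its arguments are lists of equal length, an entry for each row: "translation": the shift along the tool's x, y, z in mm, a list of three; "turn": the turn, a rotation vector about the tool's x, y, z in units of 10 degrees (1.0 is 10 degrees), a list of three; "gripper": the finger opening in mm, from 0 to 85.4. A call has 1 to 20 rows; each row shifts and turns the pose as measured when the row begins, along the tool's axes as they then stand; what a row does not reach is not made up. A row lasts 1/8 s, in which the tool goes at most 62.5 mm and 10.7 degrees, less where a joint would pass 70% of its speed; a pose out of reach is approached as far as the arm can. A call is refused whole if a number of a shift passes 62.5 or a number of a turn 1, either way. A call with a gripper value outside its range is refused whole. The fingers move at their own pace and stop on an object; the grip force is fixed at half the most. Time passes only in rows, so rows that do not move let the fingers close. It gives the time, the measured TCP pose, the force and the opening at its end, in the units of the state.
- ctrl.sense(): the state, without advancing time (a new reading comes with each control period).
- ctrl.capture(name): name is "scene" or "top" or "wrist"; returns (picture, depth): 420x560x3 uint8, red, green, blue; 420x560 float32, m along the optical axis (not along the pixel's ray), 0 where there is no reading.
- ctrl.calibration(name): a dict with "vertical_fov" (degrees; the focal length in pixels is half the picture's height over the tangent of half this angle, whatever the lens; pixels are square), "cx", "cy" (the principal point, pixels), "k1" (the pictures are not rectified: a ray, as slopes to the right and down, at radius r is drawn at 1 + k1 r^2 times it, then the intrinsics apply), "eye" and "attitude" of the camera in the world; the wrist camera has in their place "T_tool_cam" (4x4, takes a point from camera to tool coordinates, whose origin is the TCP and whose axes are the tool frame's). Camera axes: x right, y up, looking along -z (the intrinsics and any distortion apply to the point x, -y, -z); pixel columns grow to the right and rows downward; lengths in m; the calibration is good to about 2 mm. A picture is of the moment at which its call begins: read the wrist's pose just before it. calibration takes no time and is no camera call.
- ctrl.job_done(): hands the job in, once; it reports no verdict.
The state is a dict: "t": time; "q": joint angles; "dq": joint speeds; "joint_torque": joint torques, N m; "position": TCP position; "tool_rot": TCP orientation; "wrist_force": force on the tool from outside, world axes, zero at the start; "wrist_torque": the same for the moment, N m; "gripper_width": finger opening in m.
Only numpy, scipy, OpenCV 4.12 (cv2) and the standard library are available. Lean on these libraries where they do the work, as an engineer would, in place of code of your own. Each camera call takes 0.05 s, during which the arm holds its last target.

## Working session

There is one attempt and no reset: what is moved stays moved. The work goes in short steps, Python scripts to look and compute and a tool call to move; the robot and the scene stay as the last step left them, time stands still between calls to the robot, and variables do not carry over. Pictures are saved under pics/ and viewed, and the job is handed in when it is done.

Besides the shell and the picture viewer there is one more tool, called as name(argument=value, ...) on one line, values as JSON. servo_tool: Moves the arm, as the interface text tells. Its arguments: {"type":"object","properties":{"translation":{"type":"array"},"turn":{"type":"array"},"gripper":{"type":"array"}},"required":["translation","turn","gripper"]}

```bash
mkdir -p pics; cat > h.py <<'E'
import numpy as np, cv2
from station import ctrl
def cam(name,st=None):
    c=ctrl.calibration(name)
    f=210/np.tan(np.radians(c["vertical_fov"])/2)
    if name=="wrist":
        T=np.array(c["T_tool_cam"]); W=np.eye(4); W[:3,:3]=np.array(st["tool_rot"]); W[:3,3]=st["position"]
        M=W@T
    else:
        M=np.eye(4); M[:3,:3]=np.array(c["attitude"]); M[:3,3]=c["eye"]
    return c,f,M
def shot(name,fn):
    st=ctrl.sense(); p,d=ctrl.capture(name)
    cv2.imwrite(f"pics/{fn}.png",cv2.cvtColor(p,cv2.COLOR_RGB2BGR))
    np.savez(f"pics/{fn}.npz",p=p,d=d,pos=st["position"],rot=st["tool_rot"])
    return st,p,d
def cloud(name,fn):
    z=np.load(f"pics/{fn}.npz"); d=z["d"]
    c,f,M=cam(name,dict(tool_rot=z["rot"],position=z["pos"]))
    v,u=np.mgrid[0:420,0:560].astype(float)
    K=np.array([[f,0,c["cx"]],[0,f,c["cy"]],[0,0,1]])
    pts=cv2.undistortPoints(np.stack([u.ravel(),v.ravel()],1).reshape(-1,1,2),K,np.array([c["k1"],0,0,0.])).reshape(420,560,2)
    P=np.stack([pts[...,0]*d,-pts[...,1]*d,-d],-1)
    return P@M[:3,:3].T+M[:3,3], z["p"], d
def proj(name,X,st=None):
    c,f,M=cam(name,st); q=(np.atleast_2d(X)-M[:3,3])@M[:3,:3]
    s=np.stack([q[:,0]/-q[:,2],-q[:,1]/-q[:,2]],1); r2=(s**2).sum(1,keepdims=True); s=s*(1+c["k1"]*r2)
    return s*f+[c["cx"],c["cy"]]
E
python3 - <<'E'
from h import *
for n in ["scene","top","wrist"]:
    st,p,d=shot(n,n+"0"); c=ctrl.calibration(n); print(n,{k:np.round(v,3).tolist() for k,v in c.items()})
print(st)
E
```

```text
scene {'vertical_fov': 57.171, 'cx': 278.267, 'cy': 208.43, 'k1': -0.061, 'eye': [0.929, 0.579, 0.857], 'attitude': [[-0.822, -0.415, 0.39], [0.57, -0.618, 0.542], [0.016, 0.668, 0.744]]}
top {'vertical_fov': 43.404, 'cx': 277.887, 'cy': 207.355, 'k1': 0.057, 'eye': [0.216, 0.049, 1.745], 'attitude': [[-0.062, 0.976, -0.208], [-0.998, -0.059, 0.016], [0.004, 0.209, 0.978]]}
wrist {'vertical_fov': 63.737, 'cx': 273.262, 'cy': 207.616, 'k1': -0.079, 'T_tool_cam': [[1.0, -0.0, 0.001, 0.001], [0.001, 0.271, -0.962, -0.128], [-0.0, 0.962, 0.271, 0.069], [0.0, 0.0, 0.0, 1.0]]}
{'t': 0.1, 'q': array([-1.42930500e+00,  3.77995590e-01,  7.97983266e-02,  1.27439737e+00,
       -2.10246842e-05,  1.46048869e+00]), 'dq': array([-0.00098244, -0.00095078,  0.00234897,  0.00267317, -0.00169372,
        0.00049168]), 'joint_torque': array([ 6.43974636e-04, -4.64695108e+01,  2.70581603e+01,  1.20216433e-02,
       -6.40862254e-05,  3.97048495e-06]), 'position': array([ 0.14317752, -0.55632625,  0.24446613]), 'tool_rot': array([[ 2.49146370e-01, -2.74411417e-04,  9.68465803e-01],
       [-9.68464188e-01,  1.77737222e-03,  2.49146458e-01],
       [-1.78969285e-03, -9.99998383e-01,  1.77068207e-04]]), 'wrist_force': array([-0.80947254,  0.1474506 , -0.20250393]), 'wrist_torque': array([-0.03466284,  0.01594719,  0.01331546]), 'gripper_width': 0.08517559817666619}
```

View pics/scene0.png

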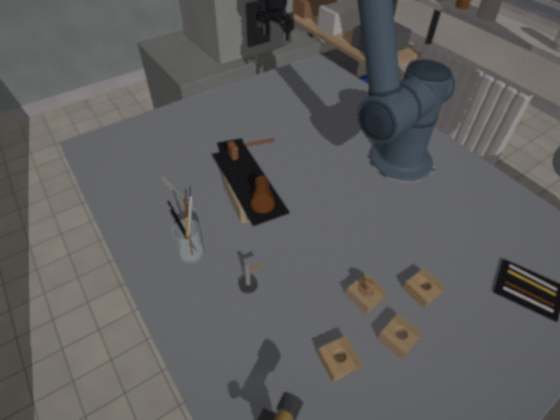

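View pics/top0.png

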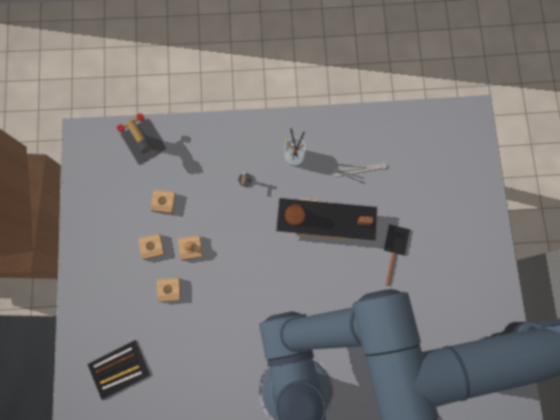

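View pics/wrist0.png

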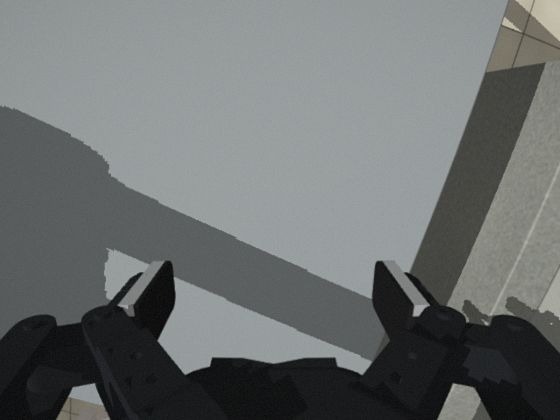

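```bash
python3 - <<'E'
from h import *
a=cv2.imread("pics/top0.png")[130:310,130:430]; cv2.imwrite("pics/top0c.png",cv2.resize(a,None,fx=2.6,fy=2.6,interpolation=cv2.INTER_CUBIC))
b=cv2.imread("pics/scene0.png")[130:390,150:450]; cv2.imwrite("pics/scene0c.png",cv2.resize(b,None,fx=2.3,fy=2.3,interpolation=cv2.INTER_CUBIC))
P,p,d=cloud("top","top0")
for u,v in [(190,247),(184,240),(295,214),(365,220),(330,219),(245,180),(268,187),(294,150),(290,150),(310,300),(220,310),(345,235)]: print(u,v,np.round(P[v,u],3),p[v,u])
P,p,d=cloud("scene","scene0")
for u,v in [(366,282),(262,183),(233,146),(260,264)]: print(u,v,np.round(P[v,u],3),p[v,u])
E
```

```text
190 247 [0.461 0.31  0.061] [133 101  75]
184 240 [0.49  0.334 0.03 ] [193 155 114]
295 214 [ 0.528 -0.028  0.164] [118  72  47]
365 220 [ 0.505 -0.248  0.119] [133  90  64]
330 219 [ 0.522 -0.144  0.076] [39 38 40]
245 180 [0.685 0.125 0.014] [93 87 81]
268 187 [ 0.661  0.049 -0.004] [101 102 105]
294 150 [ 0.768 -0.045  0.056] [106  93  86]
290 150 [ 0.784 -0.034  0.008] [149 154 154]
310 300 [ 0.273 -0.065  0.005] [142 141 145]
220 310 [0.259 0.228 0.001] [141 141 146]
345 235 [ 0.468 -0.188  0.07 ] [44 42 45]
366 282 [0.475 0.312 0.066] [117  92  69]
262 183 [ 0.538 -0.041  0.141] [80 50 27]
233 146 [ 0.512 -0.242  0.119] [96 66 45]
260 264 [0.659 0.134 0.076] [109  99  85]
```

View pics/top0c.png

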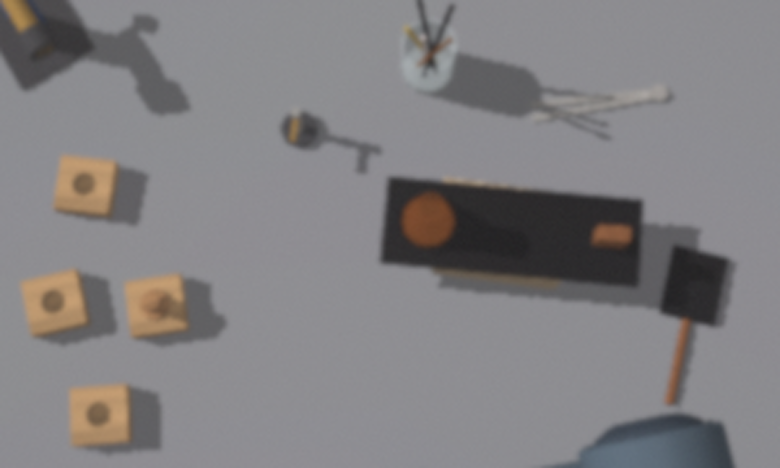

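View pics/scene0c.png

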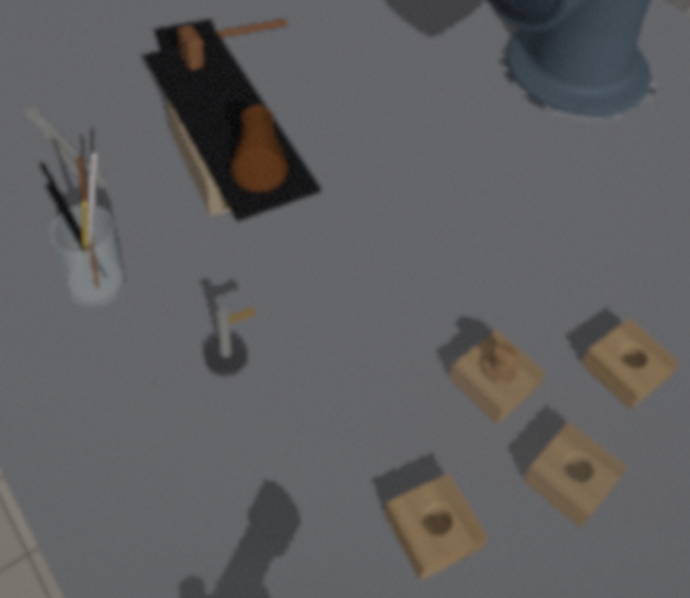

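servo_tool(translation=[[-1.5,0,30],[-3.1,0,60],[-3.1,0,60],[-3.1,0,60],[-3.1,0,60],[-3.1,0,60],[-3.1,0,60],[-3.1,0,60],[-3.1,0,60]], turn=[[0,-0.3,0],[0,-0.6,0],[0,-0.6,0],[0,-0.6,0],[0,-0.6,0],[0,-0.6,0],[0,-0.6,0],[0,-0.6,0],[0,-0.6,0]], gripper=[85,85,85,85,85,85,85,85,85])

```text
t: 1.27
position: [0.5276, -0.2298, 0.2407]
tool_rot: [[0.917, -0.002, 0.398], [-0.398, 0.004, 0.917], [-0.004, -1.0, 0.003]]
wrist_force: [1.1, -1.1, 0.8]
gripper_width: 0.0852
```

```bash
python3 - <<'E'
from h import *
st,p,d=shot("wrist","w1"); print(st["position"])
E
```

```text
[ 0.52755612 -0.22978134  0.24072314]
```

servo_tool(translation=[[-2.5,0,50],[-3.1,0,60],[-3.1,0,60],[-3.1,0,60],[-3.1,0,60],[0,0,0]], turn=[[0,-0.5,0],[0,-0.6,0],[0,-0.6,0],[0,-0.6,0],[0,-0.6,0],[0,0,0]], gripper=[85,85,85,85,85,85])

```text
t: 2.08
position: [0.5711, 0.0722, 0.2411]
tool_rot: [[0.992, -0.003, -0.125], [0.125, 0.011, 0.992], [-0.001, -1.0, 0.011]]
wrist_force: [0.8, -0.3, -0.4]
gripper_width: 0.0852
```

```bash
python3 - <<'E'
from h import *
st,p,d=shot("wrist","w2"); print(st["position"],st["tool_rot"])
E
```

```text
[0.57114319 0.0722037  0.24113701] [[ 0.99220954 -0.00266636 -0.12455169]
 [ 0.12457325  0.01065681  0.99215318]
 [-0.00131812 -0.99993966  0.01090594]]
```

View pics/w1.png

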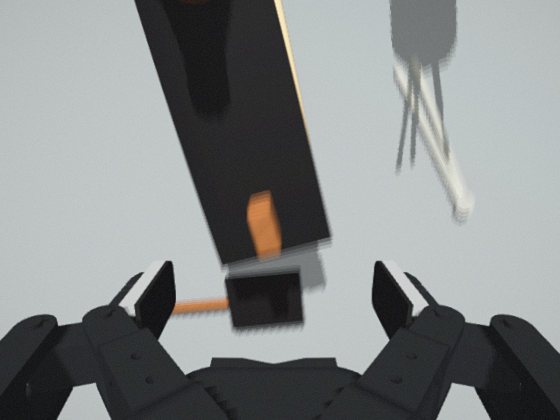

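View pics/w2.png

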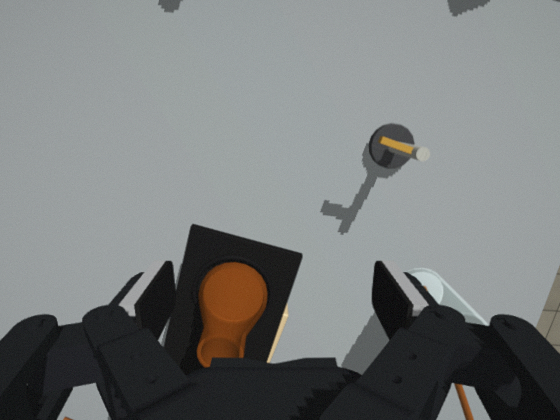

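```bash
cat >> h.py <<'E'
def onplane(name,uv,z,fn):
    zz=np.load(f"pics/{fn}.npz")
    c,f,M=cam(name,dict(tool_rot=zz["rot"],position=zz["pos"]))
    K=np.array([[f,0,c["cx"]],[0,f,c["cy"]],[0,0,1]])
    s=cv2.undistortPoints(np.array(uv,float).reshape(-1,1,2),K,np.array([c["k1"],0,0,0.])).reshape(-1,2)
    D=np.stack([s[:,0],-s[:,1],-np.ones(len(s))],1)@M[:3,:3].T
    t=(z-M[2,3])/D[:,2]
    return M[:3,3]+D*t[:,None]
E
python3 - <<'E'
from h import *
P,p,d=cloud("wrist","w2")
print(ctrl.calibration("wrist")["cx"])
for u,v in [(192,228),(200,240),(298,258),(235,285),(383,140),(400,146),(420,153),(375,150),(210,350),(220,350),(220,341),(215,363),(100,100),(300,150),(278,350),(350,350)]: print(u,v,np.round(P[v,u],4))
a=cv2.imread("pics/w2.png")[110:390,150:450]; cv2.imwrite("pics/w2c.png",cv2.resize(a,None,fx=2.6,fy=2.1,interpolation=cv2.INTER_CUBIC))
P,p,d=cloud("wrist","w1")
for u,v in [(258,200),(265,210),(270,245),(200,150),(300,230)]: print(u,v,np.round(P[v,u],4))
a=cv2.imread("pics/w1.png")[170:290,180:350]; cv2.imwrite("pics/w1c.png",cv2.resize(a,None,fx=4.5,fy=4.5,interpolation=cv2.INTER_CUBIC))
E
```

```text
273.26232707184323
192 228 [0.4996 0.0295 0.0713]
200 240 [0.5082 0.0192 0.073 ]
298 258 [0.6024 0.0119 0.071 ]
235 285 [ 0.5472 -0.0059  0.1048]
383 140 [0.6591 0.1318 0.0762]
400 146 [0.6755 0.1288 0.0749]
420 153 [0.6894 0.1258 0.0869]
375 150 [0.6739 0.1189 0.0112]
210 350 [ 0.5354 -0.0416  0.1482]
220 350 [ 0.5427 -0.0458  0.1417]
220 341 [ 0.5411 -0.0448  0.1316]
215 363 [0.556  0.0788 0.3012]
100 100 [ 0.3745  0.1353 -0.0009]
300 150 [5.957e-01 1.076e-01 2.000e-04]
278 350 [ 0.6049 -0.15   -0.    ]
350 350 [ 0.6988 -0.1399 -0.001 ]
258 200 [ 0.5113 -0.231   0.0719]
265 210 [ 0.5181 -0.2336  0.1061]
270 245 [ 0.5115 -0.2593  0.1167]
200 150 [ 0.483  -0.1694  0.0717]
300 230 [ 0.5353 -0.2731  0.0713]
```

View pics/w2c.png

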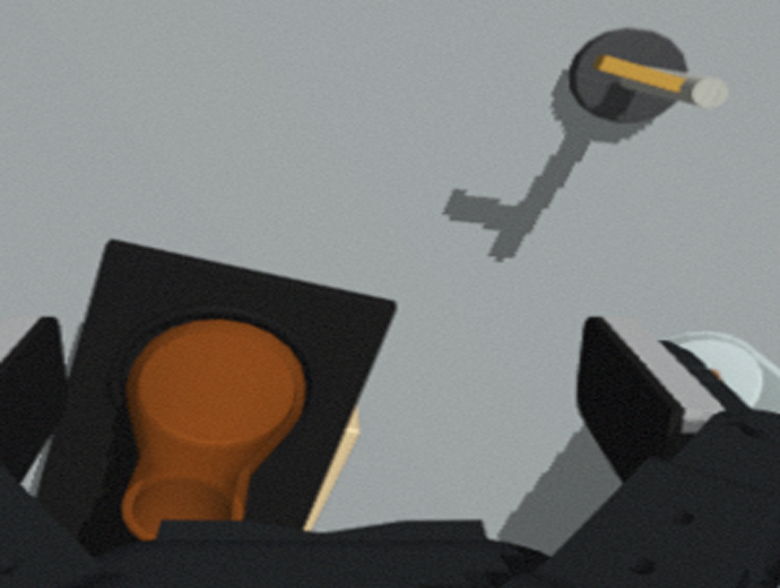

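View pics/w1c.png

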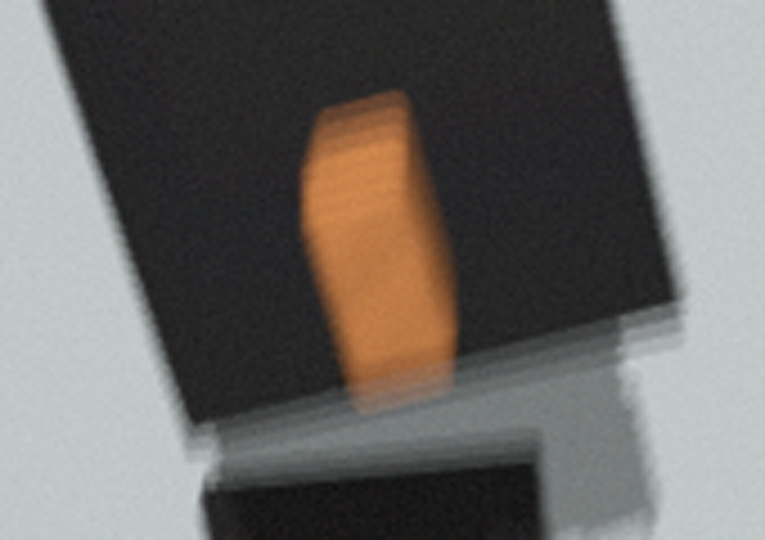

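```bash
python3 - <<'E'
from h import *
S=lambda uc,vc:(150+uc/2.6,110+vc/2.1)
uv=[S(110,240),S(396,302)]
C=onplane("wrist",uv,0.072,"w2"); print("front corners",C, np.linalg.norm(C[1]-C[0]))
e=C[1]-C[0]; ang=np.arctan2(e[1],e[0]); print("edge ang",ang,"outward dir",ang+np.pi/2)
C2=onplane("wrist",[S(40,485),S(305,530)],0.072,"w2"); print(C2)
r=C2[0]-C[0]; print(np.arctan2(r[1],r[0])+np.pi); r=C2[1]-C[1]; print(np.arctan2(r[1],r[0])+np.pi)
print("tip",onplane("wrist",[S(600,63),S(603,56),S(598,70)],0.075,"w2"), onplane("wrist",[S(600,63)],0.072,"w2"))
# brick outward edge corner
print("rod top",onplane("wrist",[S(712,92)],0.087,"w2"))
print("brick top corner",onplane("wrist",[S(357,415),S(357,430)],0.064,"w2"))
# depth-based plate mask
P,p,d=cloud("wrist","w2")
m=(abs(P[...,2]-0.072)<0.004)&(P[...,0]>0.45)&(P[...,0]<0.65)&(P[...,1]<0.06)&(p.sum(-1)<150)
Q=P[m][:,:2].astype(np.float32); R=cv2.minAreaRect(Q); print(m.sum(),R,P[m][:,2].mean()); 
P,p,d=cloud("wrist","w1")
m=(abs(P[...,2]-0.072)<0.004)&(p.sum(-1)<150)&(P[...,0]>0.4)&(P[...,0]<0.62)&(P[...,1]<0.06)
print(cv2.minAreaRect(P[m][:,:2].astype(np.float32)))
P,p,d=cloud("top","top0")
m=(abs(P[...,2]-0.072)<0.012)&(p.sum(-1)<170)&(P[...,0]>0.4)&(P[...,0]<0.62)&(P[...,1]<0.06)&(P[...,1]>-.32)
print(cv2.minAreaRect(P[m][:,:2].astype(np.float32)))
E
```

```text
front corners [[0.49985726 0.03345186 0.072     ]
 [0.60571821 0.01713352 0.072     ]] 0.10711128855566515
edge ang -0.1529450082573584 outward dir 1.417851318537538
[[ 0.47846389 -0.0989237   0.072     ]
 [ 0.58758129 -0.1110921   0.072     ]]
1.4105705118596994
1.4302831544886505
tip [[0.6575481  0.1315428  0.075     ]
 [0.65799331 0.13448569 0.075     ]
 [0.65743909 0.12863466 0.075     ]] [[0.65850741 0.13147261 0.072     ]]
rod top [[0.69282041 0.12555831 0.087     ]]
brick top corner [[ 0.60047595 -0.04711956  0.064     ]
 [ 0.60163408 -0.05549119  0.064     ]]
8053 ((0.5384829640388489, -0.059122130274772644), (0.17028455436229706, 0.10930952429771423), 81.01273345947266) 0.07164672878830687
((0.5228883028030396, -0.16428811848163605), (0.240695521235466, 0.10842686146497726), 81.56446838378906)
((0.5246047973632812, -0.13516102731227875), (0.3131011426448822, 0.10582567006349564), 81.19640350341797)
```

servo_tool(translation=[[-2.5,0,50],[-3.1,0,60],[-3.1,0,60],[-3.1,0,60],[0,0,0],[0,0,0]], turn=[[0,-0.5,0],[0,-0.6,0],[0,-0.6,0],[0,-0.6,0],[0,0,0],[0,0,0]], gripper=[70,60,60,60,60,60])

```text
t: 2.88
position: [0.502, 0.2826, 0.2413]
tool_rot: [[0.87, -0.002, -0.494], [0.494, 0.005, 0.87], [0.001, -1.0, 0.005]]
wrist_force: [0.2, 0.9, 0.0]
gripper_width: 0.0605
```

```bash
python3 - <<'E'
from h import *
st,p,d=shot("wrist","w3"); print(st["position"],st["tool_rot"],st["gripper_width"],np.abs(st["dq"]).max())
E
```

```text
[0.5019725  0.28259936 0.24126949] [[ 8.69684616e-01 -1.94401325e-03 -4.93603980e-01]
 [ 4.93607077e-01  5.14646292e-03  8.69669804e-01]
 [ 8.49664957e-04 -9.99984867e-01  5.43537833e-03]] 0.06050981861077314 0.007232738301513543
```

View pics/w3.png

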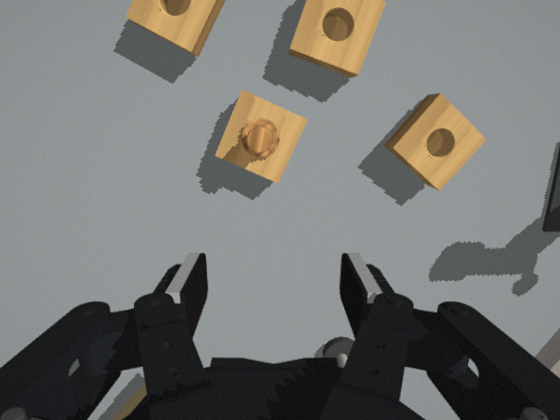

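```bash
python3 - <<'E'
from h import *
P,p,d=cloud("wrist","w3")
m=(abs(P[...,2]-0.064)<0.004)&(P[...,0]>0.4)&(P[...,0]<0.55)&(P[...,1]<0.38)&(P[...,1]>.25)
v,u=np.nonzero(m);print(m.sum(),u.mean(),v.mean(),P[m].mean(0), cv2.minEnclosingCircle(P[m][:,:2].astype(np.float32)))
m=(abs(P[...,2]-0.030)<0.004)&(P[...,0]>0.4)&(P[...,0]<0.55)&(P[...,1]<0.4)&(P[...,1]>.25)
print(m.sum(),P[m].mean(0),cv2.minAreaRect(P[m][:,:2].astype(np.float32)))
a=cv2.imread("pics/w3.png")[80:200,190:320]; cv2.imwrite("pics/w3c.png",cv2.resize(a,None,fx=5,fy=5,interpolation=cv2.INTER_CUBIC))
E
```

```text
541 259.09796672828094 139.23290203327173 [0.46804166 0.31691586 0.06344209] ((0.467995822429657, 0.3166070282459259), 0.011939755640923977)
3889 [0.46750522 0.31766911 0.02965245] ((0.46803396940231323, 0.3165833353996277), (0.07058332860469818, 0.06995118409395218), 5.216806888580322)
```

View pics/w3c.png

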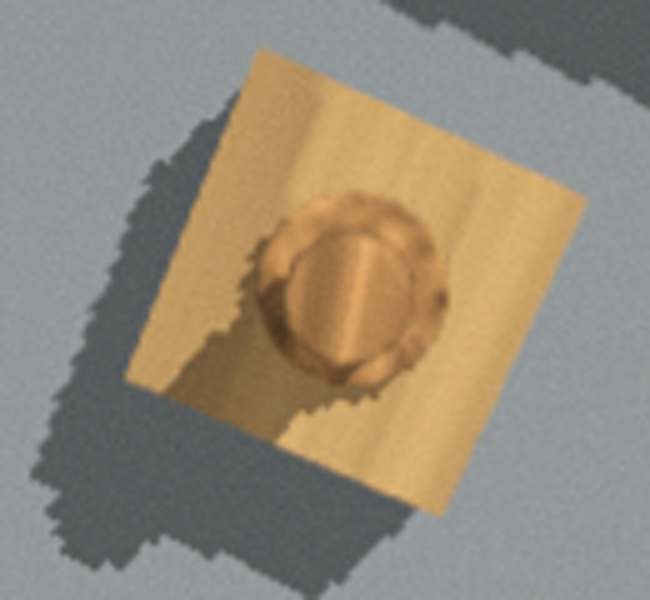

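servo_tool(translation=[[-6,20,22],[-6.8,50,24.4],[0,50,0],[0,20,0],[0,0,0]], turn=[[0,0,0],[0,0,0],[0,0,0],[0,0,0],[0,0,0]], gripper=[60,60,60,60,60])

```text
t: 3.55
position: [0.4746, 0.3091, 0.0987]
tool_rot: [[0.88, 0.002, -0.476], [0.476, 0.005, 0.88], [0.004, -1.0, 0.003]]
wrist_force: [0.1, 0.3, 0.6]
gripper_width: 0.0599
```

servo_tool(translation=[[-2.2,15,9.7],[0,20,0],[0,8,0],[0,0,0]], turn=[[0,0,0],[0,0,0],[0,0,0],[0,0,0]], gripper=[60,60,60,60])

```text
t: 4.05
position: [0.4716, 0.3169, 0.0571]
tool_rot: [[0.882, 0.008, -0.471], [0.471, 0.008, 0.882], [0.011, -1.0, 0.004]]
wrist_force: [-0.5, -0.2, 0.3]
gripper_width: 0.0603
```

servo_tool(translation=[[-3.3,4,1.4],[0,0,0]], turn=[[-0.02,0,0.06],[0,0,0]], gripper=[60,60])

```text
t: 4.3
position: [0.4687, 0.3172, 0.0541]
tool_rot: [[0.882, 0.001, -0.471], [0.471, 0.001, 0.882], [0.002, -1.0, 0.0]]
wrist_force: [0.1, -0.4, -0.2]
gripper_width: 0.0598
```

servo_tool(translation=[[-1,1,0],[0,0,0],[0,0,0],[0,0,0],[0,0,0],[0,0,0]], turn=[[0,0,0],[0,0,0],[0,0,0],[0,0,0],[0,0,0],[0,0,0]], gripper=[20,20,20,20,20,20])

```text
t: 5.05
position: [0.4685, 0.3172, 0.0541]
tool_rot: [[0.882, 0.003, -0.471], [0.471, 0.002, 0.882], [0.004, -1.0, 0.0]]
wrist_force: [-0.0, -0.1, -0.0]
gripper_width: 0.0219
```

servo_tool(translation=[[0,-20,0],[0,-50,0],[0,-60,0],[0,-60,0],[0,0,0]], turn=[[0,0,0],[0,0,0],[0,0,0],[0,0,0],[0,0,0]], gripper=[15,15,15,15,15])

```text
t: 5.68
position: [0.4667, 0.3161, 0.2479]
tool_rot: [[0.882, -0.001, -0.471], [0.471, -0.0, 0.882], [-0.001, -1.0, 0.0]]
wrist_force: [0.1, 0.5, -0.7]
gripper_width: 0.022
```

```bash
python3 - <<'E'
from h import *
shot("top","t1");shot("scene","s1"); st,_,_=shot("wrist","w4");print(st["gripper_width"])
for n,f in [("top","top0"),("top","t1"),("scene","scene0"),("scene","s1")]:
    P,p,d=cloud(n,f)
    m=(P[...,2]>0.152)&(P[...,2]<.175)&(abs(P[...,0]-.53)<.04)&(abs(P[...,1]+.06)<.07)
    print(f,m.sum(),P[m].mean(0) if m.any() else 0, cv2.minEnclosingCircle(P[m][:,:2].astype(np.float32)) if m.any() else 0)
    q=proj(n,[[.5366,-.0785,.164]])[0].astype(int); print(q)
    a=cv2.imread(f"pics/{f}.png")[q[1]-35:q[1]+35,q[0]-45:q[0]+45]; cv2.imwrite(f"pics/{f}f.png",cv2.resize(a,None,fx=6,fy=6,interpolation=cv2.INTER_CUBIC))
cv2.imwrite("pics/m1.png",np.hstack([cv2.resize(cv2.imread("pics/t1f.png"),(400,311)),cv2.resize(cv2.imread("pics/s1f.png"),(400,311))]))
E
```

```text
0.022327608628513393
top0 51 [ 0.54185796 -0.02938002  0.16283013] ((0.5420929789543152, -0.029591791331768036), 0.01812870427966118)
[311 210]
t1 50 [ 0.54228225 -0.02932201  0.16184494] ((0.5428949594497681, -0.02950999140739441), 0.018180005252361298)
[311 210]
scene0 115 [ 0.54622629 -0.02807215  0.16032442] ((0.5456144213676453, -0.02754298970103264), 0.018848270177841187)
[254 168]
s1 116 [ 0.54628168 -0.02795126  0.16016429] ((0.5454920530319214, -0.028247294947504997), 0.01810419000685215)
[254 168]
```

View pics/m1.png

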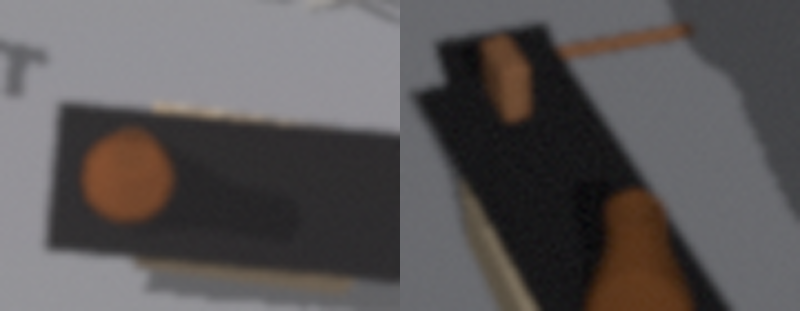

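View pics/w4.png

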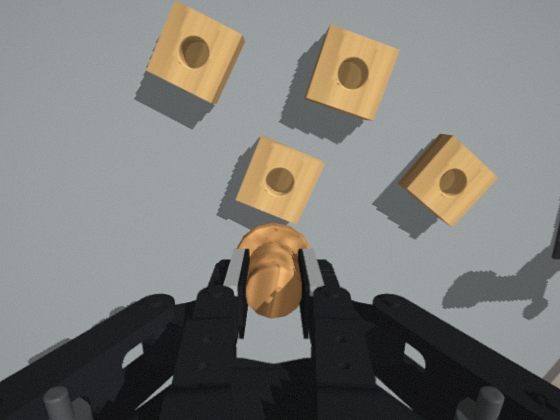

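servo_tool(translation=[[1.5,-10,-30],[3.1,-12,-59],[3.1,0,-59],[3.1,0,-59],[3.1,0,-59],[3.1,0,-59],[3.1,0,-59],[1.5,0,-30],[0,0,0],[0,0,0]], turn=[[0,0.3,0],[0,0.6,0],[0,0.6,0],[0,0.6,0],[0,0.6,0],[0,0.6,0],[0,0.6,0],[0,0.3,0],[0,0,0],[0,0,0]], gripper=[15,15,15,15,15,15,15,15,15,15])

```text
t: 7.08
position: [0.5417, -0.0925, 0.2395]
tool_rot: [[0.964, -0.054, 0.26], [-0.261, -0.005, 0.965], [-0.051, -0.999, -0.019]]
wrist_force: [-0.7, 0.2, 0.4]
gripper_width: 0.0221
```

```bash
python3 - <<'E'
from h import *
st,p,d=shot("wrist","w5"); print(st["position"],st["tool_rot"],st["gripper_width"],np.abs(st["dq"]).max())
P,p,d=cloud("wrist","w5")
m=(P[...,2]>0.155)&(P[...,2]<.175)&(abs(P[...,0]-.545)<.04)&(abs(P[...,1]+.03)<.04)
print(m.sum(),P[m].mean(0),cv2.minEnclosingCircle(P[m][:,:2].astype(np.float32)))
E
```

```text
[ 0.54166741 -0.09250601  0.23951433] [[ 0.9640615  -0.0543091   0.26006911]
 [-0.26070542 -0.00485617  0.96540618]
 [-0.0511674  -0.99851236 -0.01884033]] 0.022079548355753625 0.01829808157531921
1134 [ 0.54410783 -0.03099933  0.16292358] ((0.5446268916130066, -0.03136950731277466), 0.017659401521086693)
```

View pics/w5.png

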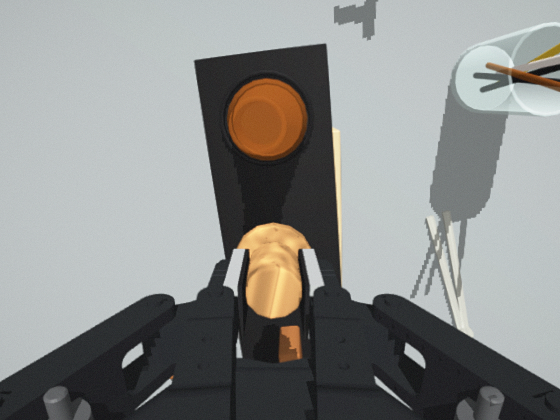

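```bash
cat > go.py <<'E'
import sys,numpy as np
from scipy.spatial.transform import Rotation as R
from station import ctrl
# go.py x y z jaw_az_deg
x,y,z,a=map(float,sys.argv[1:5]); a=np.radians(a)
s=ctrl.sense(); Rt=np.array(s["tool_rot"]); p=np.array(s["position"])
X=np.array([np.cos(a),np.sin(a),0]); Y=np.array([0,0,-1.]); T=np.stack([X,Y,np.cross(X,Y)],1)
print("pos",np.round(p*1000,1),"mm tool delta",np.round(Rt.T@(np.array([x,y,z])-p)*1000,1),"turn",np.round(R.from_matrix(Rt.T@T).as_rotvec()/np.radians(10),3),"F",np.round(s["wrist_force"],1),"w",round(s["gripper_width"]*1000,1),"t",s["t"])
print("in level target axes",np.round(T.T@(np.array([x,y,z])-p)*1000,1))
E
python3 go.py 0.5445 -0.031 0.25 -9
```

```text
pos [541.7 -92.3 239.5] mm tool delta [-13.8 -10.9  59.8] turn [ 0.094 -0.607 -0.299] F [-0.5 -0.2 -1.8] w 22.3 t 7.125
in level target axes [ -6.8 -10.5  61. ]
```

servo_tool(translation=[[0,-12,0],[-4,0,30],[-3,0,31],[0,0,0]], turn=[[0.09,-0.61,-0.3],[0,0,0],[0,0,0],[0,0,0]], gripper=[15,15,15,15])

```text
t: 7.62
position: [0.5439, -0.024, 0.2498]
tool_rot: [[0.99, -0.002, 0.144], [-0.144, 0.001, 0.99], [-0.002, -1.0, 0.001]]
wrist_force: [-0.4, -0.7, -0.1]
gripper_width: 0.0222
```

```bash
python3 go.py 0.5445 -0.031 0.213 -9
```

```text
pos [543.9 -24.  249.8] mm tool delta [ 1.7 36.7 -6.9] turn [-0.007  0.072 -0.011] F [-0.4 -0.7 -0.1] w 22.2 t 7.625
in level target axes [ 1.7 36.8 -6.9]
```

servo_tool(translation=[[1.7,0,-6.9],[0,18,0],[0,14,0],[0,0,0]], turn=[[0,0.07,0],[0,0,0],[0,0,0],[0,0,0]], gripper=[15,15,15,15])

```text
t: 8.12
position: [0.5447, -0.0324, 0.2163]
tool_rot: [[0.988, -0.002, 0.156], [-0.156, -0.0, 0.988], [-0.002, -1.0, -0.0]]
wrist_force: [-0.5, 0.1, -0.0]
gripper_width: 0.022
```

```bash
python3 go.py 0.5445 -0.031 0.213 -9; python3 - <<'E'
from h import *
st,_,_=shot("wrist","w6");shot("scene","s2")
a=cv2.imread("pics/w6.png"); a=cv2.resize(a[150:350,180:380],(400,400),interpolation=cv2.INTER_CUBIC)
q=proj("scene",[[.5445,-.031,.17]])[0].astype(int)
b=cv2.imread("pics/s2.png")[q[1]-35:q[1]+35,q[0]-35:q[0]+35]; b=cv2.resize(b,(400,400),interpolation=cv2.INTER_CUBIC)
cv2.imwrite("pics/m2.png",np.hstack([a,b]))
E
```

```text
pos [544.7 -32.4 216.3] mm tool delta [-0.4  3.3  1.4] turn [ 0.002 -0.    -0.012] F [-0.5  0.1 -0. ] w 22.0 t 8.125
in level target axes [-0.4  3.3  1.4]
```

View pics/m2.png

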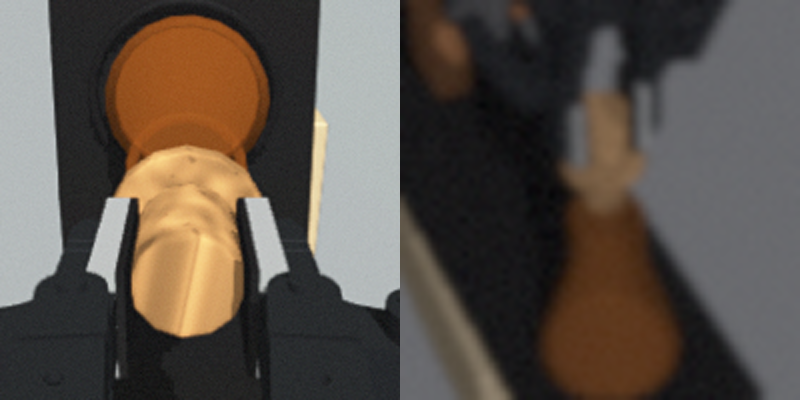

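servo_tool(translation=[[-0.8,4,1.4],[0,8,0],[0,6,0],[0,0,0]], turn=[[0,0,0],[0,0,0],[0,0,0],[0,0,0]], gripper=[15,15,15,15])

```text
t: 8.72
position: [0.5456, -0.0311, 0.1994]
tool_rot: [[0.988, 0.002, 0.156], [-0.156, -0.001, 0.988], [0.002, -1.0, -0.0]]
wrist_force: [-0.0, 0.4, 0.3]
gripper_width: 0.0221
```

```bash
python3 go.py 0.5445 -0.031 0.188 -9
```

```text
pos [545.6 -31.1 199.4] mm tool delta [-1.1 11.4 -0.1] turn [ 0.002 -0.     0.012] F [-0.   0.4  0.3] w 22.1 t 8.725
in level target axes [-1.1 11.4 -0.1]
```

Foot is about 8 mm inside the bore with no contact force; continuing.

servo_tool(translation=[[-1.1,4,0],[0,5,0],[0,3,0],[0,0,0]], turn=[[0,0,0.01],[0,0,0],[0,0,0],[0,0,0]], gripper=[15,15,15,15])

```text
t: 9.22
position: [0.5451, -0.031, 0.1882]
tool_rot: [[0.988, 0.002, 0.156], [-0.156, -0.001, 0.988], [0.002, -1.0, -0.0]]
wrist_force: [-0.3, 0.2, -1.2]
gripper_width: 0.022
```

```bash
python3 go.py 0.5445 -0.031 0.188 -9
```

```text
pos [545.1 -31.  188.2] mm tool delta [-0.5  0.2 -0.1] turn [0.002 0.    0.014] F [-0.3  0.2 -1.2] w 22.0 t 9.225
in level target axes [-0.5  0.2 -0.1]
```

servo_tool(translation=[[-0.5,1.2,0],[0,1,0],[0,0,0]], turn=[[0,0,0],[0,0,0],[0,0,0]], gripper=[15,15,15])

```text
t: 9.6
position: [0.5452, -0.031, 0.1882]
tool_rot: [[0.988, 0.005, 0.156], [-0.156, -0.001, 0.988], [0.005, -1.0, -0.0]]
wrist_force: [-0.6, -0.0, 0.0]
gripper_width: 0.0222
```

servo_tool(translation=[[0,2,0],[0,0,0],[0,0,0],[0,0,0],[0,0,0]], turn=[[0,0,0.03],[0,0,0],[0,0,0],[0,0,0],[0,0,0]], gripper=[15,15,60,60,60])

```text
t: 10.22
position: [0.5456, -0.031, 0.1872]
tool_rot: [[0.988, 0.001, 0.156], [-0.156, -0.001, 0.988], [0.001, -1.0, -0.0]]
wrist_force: [0.7, 0.2, -0.5]
gripper_width: 0.0602
```

servo_tool(translation=[[0,-30,0],[0,-55,0],[0,0,-50],[0,0,-50],[0,0,-40],[0,0,0],[0,0,0]], turn=[[0,0,0],[0,0,0],[0,0,0],[0,0,0],[0,0,0],[0,0,0],[0,0,0]], gripper=[60,60,60,60,60,60,60])

```text
t: 11.1
position: [0.5232, -0.1724, 0.273]
tool_rot: [[0.988, -0.001, 0.154], [-0.154, -0.001, 0.988], [-0.001, -1.0, -0.001]]
wrist_force: [-0.1, 0.4, -0.5]
gripper_width: 0.0601
```

```bash
python3 go.py 0.51 -0.252 0.12 -9; python3 - <<'E'
from h import *
st,_,_=shot("wrist","w7");shot("scene","s3"); print(st["position"],st["tool_rot"])
P,p,d=cloud("wrist","w7")
b=(abs(P[...,0]-.545)<.04)&(abs(P[...,1]+.03)<.04)
for lo,hi in [(.192,.204),(.165,.175)]:
    m=b&(P[...,2]>lo)&(P[...,2]<hi); print(m.sum(),P[m].mean(0) if m.any() else 0, cv2.minEnclosingCircle(P[m][:,:2].astype(np.float32)) if m.any() else 0)
q=proj("scene",[[.5445,-.031,.17]])[0].astype(int)
b=cv2.imread("pics/s3.png")[q[1]-40:q[1]+40,q[0]-40:q[0]+40]; cv2.imwrite("pics/s3c.png",cv2.resize(b,(480,480),interpolation=cv2.INTER_CUBIC))
E
```

```text
pos [ 523.2 -172.4  273. ] mm tool delta [ -0.7 153.1 -80.6] turn [ 0.004  0.015 -0.005] F [-0.1  0.4 -0.5] w 60.1 t 11.1
in level target axes [ -0.6 153.  -80.7]
[ 0.52319136 -0.17236339  0.2730236 ] [[ 9.88105980e-01 -9.35894226e-04  1.53771571e-01]
 [-1.53772180e-01 -6.16502408e-04  9.88106136e-01]
 [-8.29962284e-04 -9.99999372e-01 -7.53084211e-04]]
7 [ 0.54367454 -0.04330934  0.19287308] ((0.5438482165336609, -0.04323827475309372), 0.0017854858888313174)
905 [ 0.54423591 -0.04340861  0.16968866] ((0.5452619791030884, -0.03615378588438034), 0.018036270514130592)
```

View pics/w7.png

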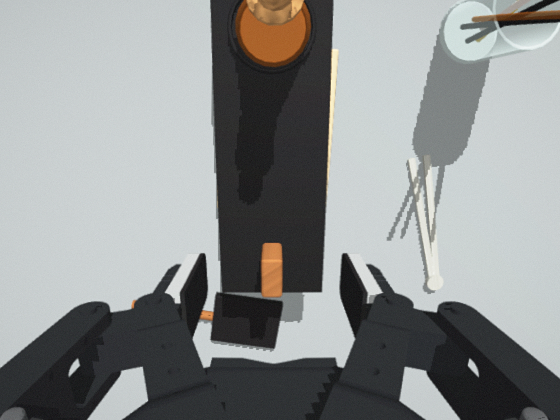

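View pics/s3c.png

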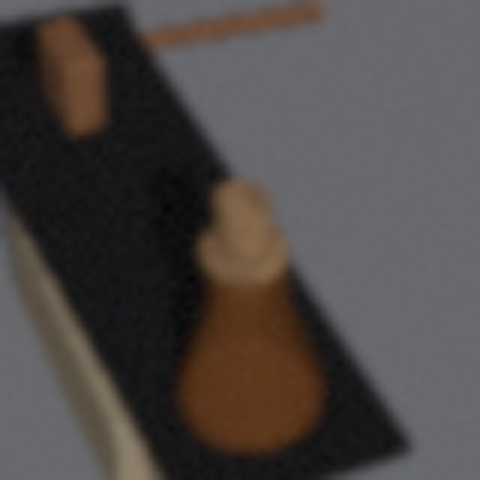

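```bash
python3 - <<'E'
from h import *
P,p,d=cloud("scene","s3")
b=(abs(P[...,0]-.545)<.05)&(abs(P[...,1]+.03)<.05)
m=b&(P[...,2]>.194); print("top",m.sum(),P[m].mean(0),P[b][:,2].max())
P,p,d=cloud("wrist","w7")
m=(abs(P[...,2]-.117)<.005)&(abs(P[...,0]-.51)<.04)&(abs(P[...,1]+.25)<.05)
R=cv2.minAreaRect(P[m][:,:2].astype(np.float32)); print("handle",m.sum(),P[m].mean(0),R)
m=(abs(P[...,2]-.072)<.004)&(p.sum(-1)<150)&(abs(P[...,0]-.53)<.1)&(abs(P[...,1]+.13)<.18)
print("plate",cv2.minAreaRect(P[m][:,:2].astype(np.float32)))
# lines: per-row left/right edges of plate
v,u=np.nonzero(m)
L=[];Rr=[]
for r in range(80,240,4):
    k=u[v==r]; L.append((k.min()-.5,r));Rr.append((k.max()+.5,r))
for E in (L,Rr):
    Q=onplane("wrist",E,.072,"w7"); c=np.polyfit(Q[:,1],Q[:,0],1); res=Q[:,0]-np.polyval(c,Q[:,1])
    print("edge heading deg",90-np.degrees(np.arctan(c[0])),"x at y=-.13",np.polyval(c,-.13),res.std())
# brick right side strip: bright cream
m=(P[...,2]>.055)&(P[...,2]<.069)&(p.sum(-1)>300)&(P[...,0]>.55)&(P[...,0]<.65)&(P[...,1]<0.02)
v,u=np.nonzero(m);E=[]
for r in range(v.min(),v.max(),4):
    k=u[v==r]
    if len(k): E.append((k.max()+.5,r))
Q=onplane("wrist",E,.064,"w7");c=np.polyfit(Q[:,1],Q[:,0],1);print("brick",m.sum(),90-np.degrees(np.arctan(c[0])),(Q[:,0]-np.polyval(c,Q[:,1])).std(),Q[0],Q[-1])
a=cv2.imread("pics/w7.png")[30:310,190:360]; cv2.imwrite("pics/w7c.png",cv2.resize(a,None,fx=2.1*1,fy=2.1,interpolation=cv2.INTER_CUBIC))
# gauge from others
E
```

```text
top 57 [ 0.54827614 -0.02811777  0.1984285 ] 0.20148901056129453
handle 848 [ 0.50942741 -0.2509981   0.11607274] ((0.5089724063873291, -0.2524107098579407), (0.04053546115756035, 0.019987525418400764), 81.60444641113281)
plate ((0.5247243642807007, -0.14862346649169922), (0.28811320662498474, 0.10846052318811417), 81.14138793945312)
edge heading deg 80.97990648705813 x at y=-.13 0.4733183327590752 0.000342531160550573
edge heading deg 81.0489295596354 x at y=-.13 0.5821591456872909 0.0003634403062056967
brick 528 79.26646156155026 0.0007586948544452583 [ 0.59823142 -0.05542877  0.064     ] [ 0.57400097 -0.20441812  0.064     ]
```

View pics/w7c.png

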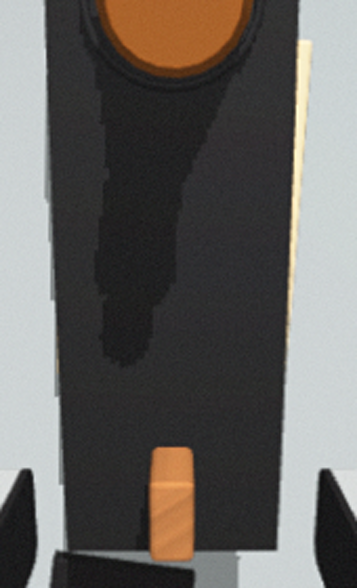

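```bash
python3 - <<'E'
from h import *
for f in ["w5","w7"]:
    P,p,d=cloud("wrist",f)
    m=(p[...,0].astype(int)-p[...,2]>35)&(p.sum(-1)>420)&(P[...,0]>.55)&(P[...,0]<.65)&(P[...,1]<0.02)&(P[...,1]>-.25)&(P[...,2]>.04)&(P[...,2]<.08)
    v,u=np.nonzero(m);E=[];W=[]
    for r in range(v.min(),v.max(),3):
        k=u[v==r]
        if len(k)>=2: E.append((k.max()+.5,r));W.append(k.max()-k.min()+1)
    Q=onplane("wrist",E,.064,f)
    for i in range(0,len(Q),5): print(f,E[i],W[i],np.round(Q[i],4),np.round(P[E[i][1],int(E[i][0]-1),2],4))
    s=slice(1,len(Q)*3//4); c=np.polyfit(Q[s,1],Q[s,0],1);print(90-np.degrees(np.arctan(c[0])),np.polyval(c,-.13))
    print("front corner",Q[0])
E
```

```text
w5 (np.float64(336.5), 129) 5 [ 0.6    -0.0545  0.064 ] 0.0508
w5 (np.float64(339.5), 144) 7 [ 0.5997 -0.0679  0.064 ] 0.0642
w5 (np.float64(339.5), 159) 6 [ 0.5969 -0.0809  0.064 ] 0.0629
w5 (np.float64(340.5), 174) 6 [ 0.5949 -0.0944  0.064 ] 0.0637
w5 (np.float64(340.5), 189) 5 [ 0.592  -0.1081  0.064 ] 0.0632
w5 (np.float64(340.5), 204) 4 [ 0.5891 -0.122   0.064 ] 0.0634
w5 (np.float64(341.5), 219) 4 [ 0.587  -0.1366  0.064 ] 0.0631
w5 (np.float64(341.5), 234) 3 [ 0.5839 -0.1514  0.064 ] 0.0638
w5 (np.float64(341.5), 249) 3 [ 0.5808 -0.1666  0.064 ] 0.0638
w5 (np.float64(341.5), 264) 2 [ 0.5776 -0.1823  0.064 ] 0.0633
79.08327556780793 0.5877298642231341
front corner [ 0.59997857 -0.05454593  0.064     ]
w7 (np.float64(333.5), 49) 2 [ 0.5982 -0.0554  0.064 ] 0.0642
w7 (np.float64(336.5), 64) 6 [ 0.5994 -0.0691  0.064 ] 0.0639
w7 (np.float64(335.5), 79) 5 [ 0.5969 -0.0825  0.064 ] 0.0643
w7 (np.float64(334.5), 94) 5 [ 0.5944 -0.096   0.064 ] 0.0633
w7 (np.float64(333.5), 109) 4 [ 0.5918 -0.1098  0.064 ] 0.0627
w7 (np.float64(332.5), 124) 4 [ 0.5892 -0.1238  0.064 ] 0.0632
w7 (np.float64(330.5), 139) 2 [ 0.5856 -0.1379  0.064 ] 0.0639
w7 (np.float64(329.5), 154) 2 [ 0.583  -0.1525  0.064 ] 0.0717
w7 (np.float64(328.5), 172) 2 [ 0.5799 -0.1704  0.064 ] 0.0701
78.61224310593364 0.587606782634802
front corner [ 0.59823142 -0.05542877  0.064     ]
```

servo_tool(translation=[[-0.7,30,-40],[-0.7,50,-40],[0,45,0],[0,0,0]], turn=[[0,0,0],[0,0,0],[0,0,0],[0,0,0]], gripper=[60,60,60,60])

```text
t: 11.7
position: [0.5124, -0.2487, 0.1466]
tool_rot: [[0.99, 0.003, 0.144], [-0.144, -0.002, 0.99], [0.003, -1.0, -0.001]]
wrist_force: [0.1, 0.9, -1.1]
gripper_width: 0.0599
```

```bash
python3 go.py 0.5091 -0.2516 0.099 -9
```

```text
pos [ 512.4 -248.7  146.6] mm tool delta [-3.  47.6 -3.3] turn [0.007 0.071 0.017] F [ 0.1  0.9 -1.1] w 59.9 t 11.7
in level target axes [-2.8 47.6 -3.4]
```

servo_tool(translation=[[-3,6,-3.3],[0,16,0],[0,16,0],[0,6,0],[0,0,0]], turn=[[0,0.07,0.02],[0,0,0],[0,0,0],[0,0,0],[0,0,0]], gripper=[60,60,60,60,60])

```text
t: 12.32
position: [0.5128, -0.2516, 0.1053]
tool_rot: [[0.988, 0.006, 0.153], [-0.153, -0.006, 0.988], [0.007, -1.0, -0.005]]
wrist_force: [-1.2, -0.4, 0.7]
gripper_width: 0.0599
```

```bash
python3 go.py 0.5091 -0.2516 0.099 -9; python3 - <<'E'
from h import *
shot("wrist","w8")
E
```

```text
pos [ 512.8 -251.6  105.3] mm tool delta [-3.7  6.2 -0.5] turn [0.026 0.018 0.041] F [-1.2 -0.4  0.7] w 59.9 t 12.325
in level target axes [-3.7  6.3 -0.6]
```

View pics/w8.png

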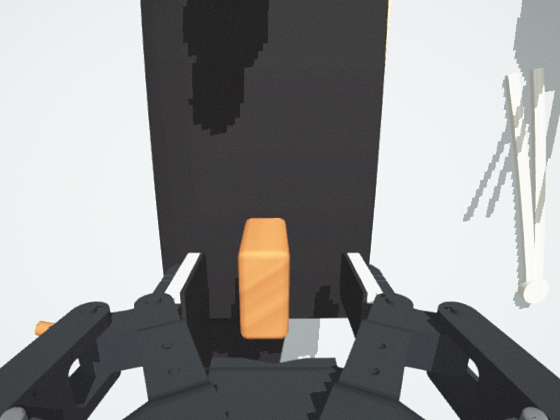

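servo_tool(translation=[[-4,4,-0.5],[0,3,0],[0,0,0]], turn=[[0.03,0.02,0.04],[0,0,0],[0,0,0]], gripper=[60,60,60])

```text
t: 12.75
position: [0.5092, -0.2521, 0.0989]
tool_rot: [[0.988, 0.001, 0.157], [-0.157, 0.0, 0.988], [0.001, -1.0, 0.0]]
wrist_force: [-0.8, 0.6, 0.3]
gripper_width: 0.0601
```

```bash
python3 go.py 0.5091 -0.2516 0.099 -9; python3 - <<'E'
from h import *
shot("wrist","w9")
P,p,d=cloud("wrist","w9")
m=(abs(P[...,2]-.117)<.005)&(abs(P[...,0]-.51)<.04)&(abs(P[...,1]+.25)<.05)&(p[...,0].astype(int)-p[...,2]>60)
print(m.sum(),P[m].mean(0),cv2.minAreaRect(P[m][:,:2].astype(np.float32)))
E
```

```text
pos [ 509.2 -252.1   98.9] mm tool delta [-0.1 -0.1  0.5] turn [-0.002 -0.005  0.008] F [-0.8  0.6  0.3] w 60.1 t 12.75
in level target axes [-0.1 -0.1  0.5]
4903 [ 0.50936888 -0.25015445  0.11621639] ((0.5090405941009521, -0.25233492255210876), (0.040219422429800034, 0.01996438577771187), 80.96749114990234)
```

View pics/w9.png

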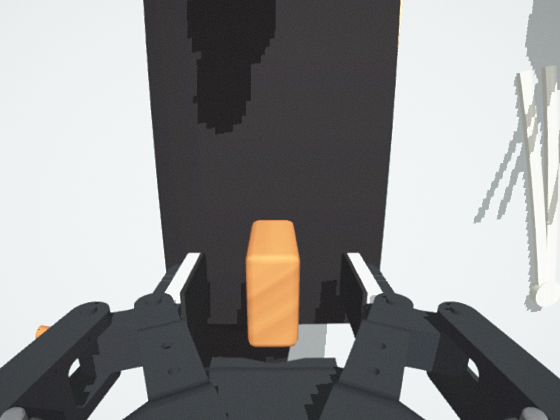

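servo_tool(translation=[[0,0,0],[0,0,0],[0,0,0],[0,0,0],[0,0,0],[0,0,0]], turn=[[0,0,0],[0,0,0],[0,0,0],[0,0,0],[0,0,0],[0,0,0]], gripper=[30,24,14,14,14,14])

```text
t: 13.55
position: [0.5094, -0.2523, 0.0995]
tool_rot: [[0.988, 0.002, 0.157], [-0.157, -0.001, 0.988], [0.002, -1.0, -0.0]]
wrist_force: [-0.3, -0.4, 0.2]
gripper_width: 0.0196
```

```bash
python3 go.py 0.5091 -0.2516 0.099 -9; python3 - <<'E'
from h import *
st,_,_=shot("wrist","w10"); print(st["wrist_torque"]);shot("top","t2");shot("scene","s4")
P,p,d=cloud("top","t2")
for f in ("top0","t2"):
    P,p,d=cloud("top",f)
    m=(abs(P[...,2]-0.072)<0.012)&(p.sum(-1)<170)&(P[...,0]>0.4)&(P[...,0]<0.62)&(P[...,1]<0.06)&(P[...,1]>-.1)
    print(cv2.minAreaRect(P[m][:,:2].astype(np.float32)),P[m][:,1].max())
E
```

```text
pos [ 509.4 -252.3   99.5] mm tool delta [-0.4  0.5  0.7] turn [ 0.003 -0.001  0.011] F [-0.3 -0.4  0.2] w 19.6 t 13.55
in level target axes [-0.4  0.5  0.7]
[0.01109812 0.10083158 0.12913991]
((0.537967324256897, -0.043561577796936035), (0.12783978879451752, 0.10370846837759018), 80.90177154541016) 0.024906269223756387
((0.5381420850753784, -0.04360572248697281), (0.12724383175373077, 0.10384335368871689), 81.22103881835938) 0.024923489494563432
```

View pics/t2.png

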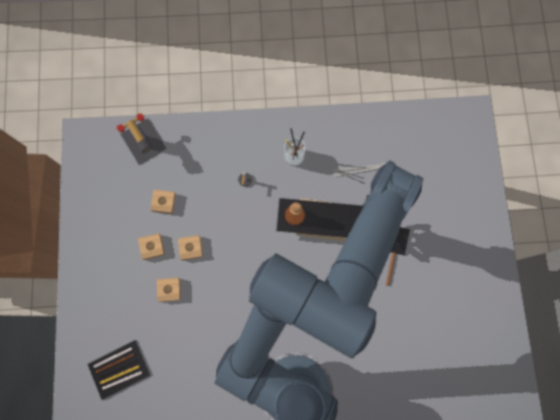

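View pics/w10.png

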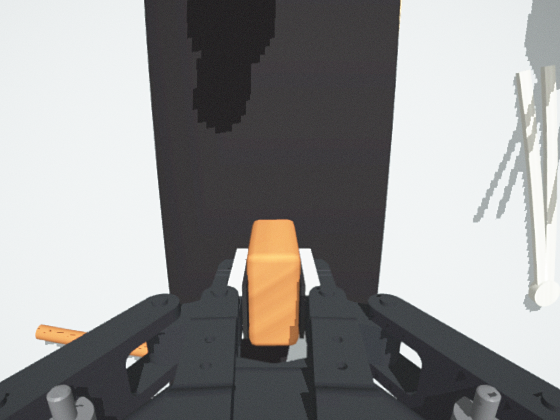

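servo_tool(translation=[[0,0,3],[0.1,0,4],[0.2,0,5],[0.2,0,5],[0.2,0,5],[0.2,0,5],[0.1,0,3],[0,0,0]], turn=[[0,0,0],[0,0,0],[0,0,0],[0,0,0],[0,0,0],[0,0,0],[0,0,0],[0,0,0]], gripper=[14,14,14,14,14,14,14,14])

```text
t: 14.7
position: [0.5156, -0.2224, 0.0998]
tool_rot: [[0.987, 0.002, 0.158], [-0.158, -0.005, 0.987], [0.002, -1.0, -0.004]]
wrist_force: [-1.1, -2.8, 1.4]
gripper_width: 0.0192
```

```bash
python3 go.py 0.5326 -0.1305 0.0993 -9
```

```text
pos [ 515.6 -222.4   99.8] mm tool delta [ 2.3  0.1 93.5] turn [ 0.024 -0.007  0.014] F [-1.1 -2.8  1.4] w 19.2 t 14.7
in level target axes [ 2.4  0.5 93.5]
```

servo_tool(translation=[[0.1,0,4],[0.2,0,6],[0.2,0,6],[0.2,0,6],[0.2,0,6],[0.2,0,6],[0.2,0,6],[0.1,0,3],[0,0,0]], turn=[[0.02,0,0.01],[0,0,0],[0,0,0],[0,0,0],[0,0,0],[0,0,0],[0,0,0],[0,0,0],[0,0,0]], gripper=[14,14,14,14,14,14,14,14,14])

```text
t: 15.82
position: [0.5246, -0.1781, 0.1001]
tool_rot: [[0.987, 0.001, 0.158], [-0.158, -0.003, 0.987], [0.001, -1.0, -0.003]]
wrist_force: [-0.8, -4.2, -0.2]
gripper_width: 0.0192
```

```bash
python3 go.py 0.5326 -0.1305 0.0993 -9;  python3 - <<'E'
from h import *
shot("scene","s5");shot("top","t3")
cv2.imwrite("pics/m3.png",np.hstack([cv2.resize(cv2.imread("pics/s5.png")[120:320,150:350],(400,400),interpolation=cv2.INTER_CUBIC),cv2.resize(cv2.imread("pics/t3.png")[140:280,210:350],(400,400),interpolation=cv2.INTER_CUBIC)]))
E
```

```text
pos [ 524.6 -178.1  100.1] mm tool delta [ 0.4  0.7 48.3] turn [ 0.017 -0.009  0.007] F [-0.8 -4.2 -0.2] w 19.2 t 15.825
in level target axes [ 0.5  0.8 48.3]
```

View pics/m3.png

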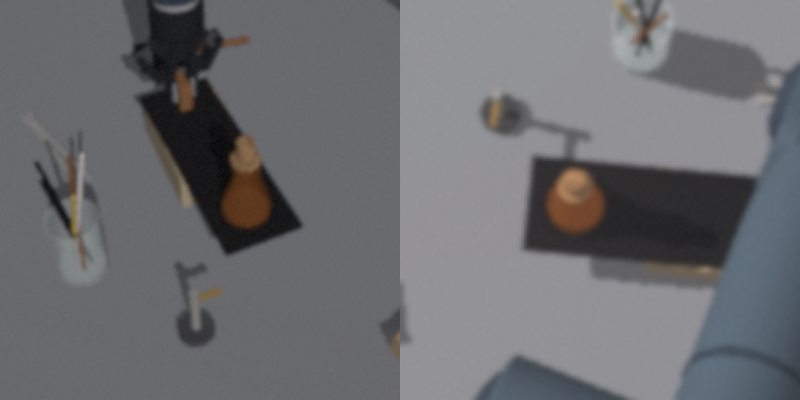

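servo_tool(translation=[[0,0.5,4],[0,0,6],[0,0,6],[0,0,6],[0,0,6],[0,0,6],[0,0,4],[0,0,0],[0,0,0]], turn=[[0.02,0,0.01],[0,0,0],[0,0,0],[0,0,0],[0,0,0],[0,0,0],[0,0,0],[0,0,0],[0,0,0]], gripper=[14,14,14,14,14,14,14,14,14])

```text
t: 17.05
position: [0.5314, -0.1391, 0.1001]
tool_rot: [[0.987, 0.0, 0.159], [-0.159, -0.002, 0.987], [0.001, -1.0, -0.002]]
wrist_force: [-0.1, -4.7, 1.5]
gripper_width: 0.019
```

```bash
python3 go.py 0.5326 -0.1305 0.0995 -9;  python3 - <<'E'
from h import *
shot("scene","s6");shot("top","t4");st,_,_=shot("wrist","w11");print(st["wrist_torque"])
cv2.imwrite("pics/m4.png",np.hstack([cv2.resize(cv2.imread("pics/s6.png")[190:310,200:320],(400,400),interpolation=cv2.INTER_CUBIC),cv2.resize(cv2.imread("pics/t4.png")[150:250,220:320],(400,400),interpolation=cv2.INTER_CUBIC)]))
E
```

```text
pos [ 531.4 -139.1  100.1] mm tool delta [-0.2  0.6  8.7] turn [ 0.01  -0.014  0.003] F [-0.1 -4.7  1.5] w 19.0 t 17.05
in level target axes [-0.2  0.6  8.7]
[-1.05024532  0.1271658  -0.03494792]
```

View pics/m4.png

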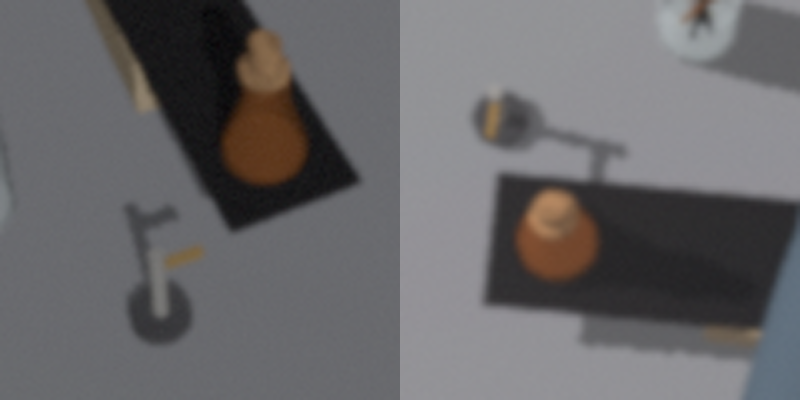

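View pics/w11.png

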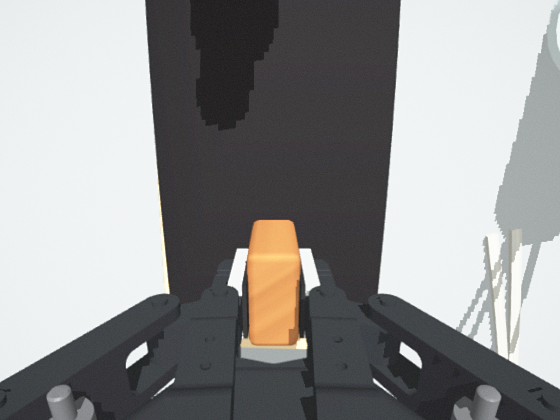

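```bash
python3 - <<'E'
from h import *
u=np.array([np.cos(np.radians(79.2)),np.sin(np.radians(79.2)),0])
def sub(name,f,box,k):
    pass
A=onplane("top",[(243.2,184.5),(244.75,193.5),(241.25,226)],.072,"t4")
B=onplane("scene",[(260.9,265.6),(269.6,259.3),(308,244)],.072,"s6")
for Q in (A,B):
    e=(Q[1]+Q[2])/2; print(Q.round(4).tolist(),np.linalg.norm(Q[1]-Q[2]),"remain",(Q[0]-e)@u)
# wider fit of the leading edge by depth clouds
for n,f in (("top","t4"),("scene","s6")):
    P,p,d=cloud(n,f)
    m=(abs(P[...,2]-.072)<.02)&(p.sum(-1)<(160 if n=="top" else 110))&(P[...,1]>0)&(P[...,1]<.2)&(P[...,0]>.45)&(P[...,0]<.66)
    print(n,m.sum(),cv2.minAreaRect(P[m][:,:2].astype(np.float32)),P[m][:,2].mean())
cv2.imwrite("pics/t4z.png",cv2.resize(cv2.imread("pics/t4.png")[165:240,225:300],(600,600),interpolation=cv2.INTER_CUBIC))
cv2.imwrite("pics/s6z.png",cv2.resize(cv2.imread("pics/s6.png")[225:285,245:320],(750,600),interpolation=cv2.INTER_CUBIC))
E
```

```text
[[0.6548, 0.1295, 0.072], [0.6243, 0.1259, 0.072], [0.5176, 0.1423, 0.072]] 0.10795126493935567 remain 0.011166393842733885
[[0.6583, 0.1363, 0.072], [0.6307, 0.1329, 0.072], [0.5242, 0.1488, 0.072]] 0.1076812997322729 remain 0.010736621698521541
top 829 ((0.5605664253234863, 0.06300122290849686), (0.13890211284160614, 0.10316066443920135), 80.53056335449219) 0.07150671063514782
scene 989 ((0.5674070715904236, 0.06834162026643753), (0.14094944298267365, 0.10581222176551819), 81.25863647460938) 0.07252357562042161
```

View pics/t4z.png

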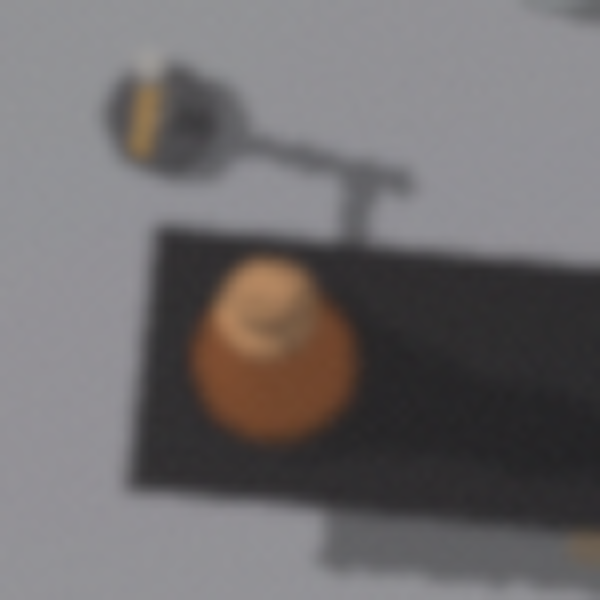

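View pics/s6z.png

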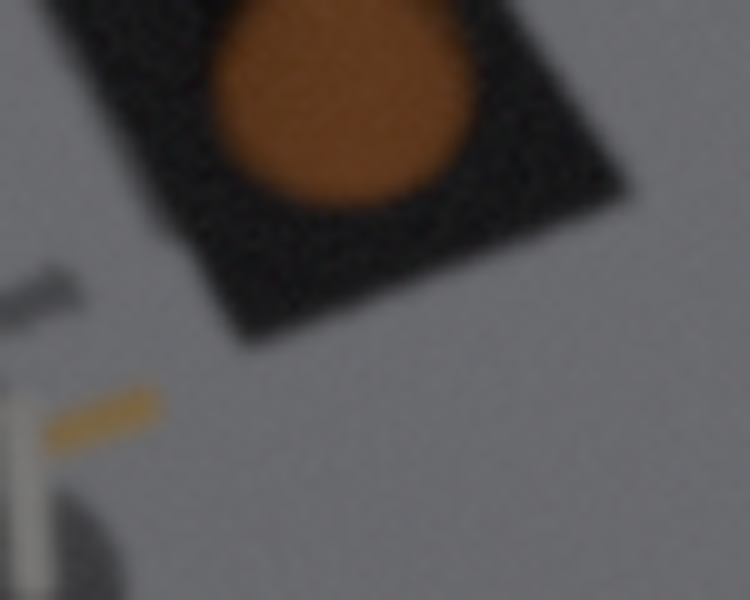

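```bash
python3 - <<'E'
from h import *
z=np.load("pics/w2.npz"); P,p,d=cloud("wrist","w2")
pi=p.astype(int)
m=(pi[...,0]-pi[...,2]>70)&(P[...,1]>.09)&(P[...,0]>.62)&(P[...,0]<.71)
v,u=np.nonzero(m); print(m.sum(),u.min(),u.max(),v.min(),v.max(),P[m][:,2].mean())
Q=onplane("wrist",np.stack([u,v],1),.075,"w2")
(r)=cv2.minAreaRect(Q[:,:2].astype(np.float32)); print(r); print(cv2.fitLine(Q[:,:2].astype(np.float32),cv2.DIST_L2,0,.01,.01).ravel())
l=cv2.fitLine(Q[:,:2].astype(np.float32),cv2.DIST_L2,0,.01,.01).ravel(); print("bar az",np.degrees(np.arctan2(l[1],l[0])), "tip end",Q[Q[:,0].argmin()])
print("at xmin:",[Q[(abs(Q[:,0]-x)<.0015)][:,1].mean().round(4) for x in (.659,.664,.669,.674,.679)])
P,p,d=cloud("wrist","w11"); pi=p.astype(int)
m=(pi[...,0]-pi[...,2]>35)&(p.sum(-1)>350)&(P[...,0]<.52)
v,u=np.nonzero(m); m2=u<200; v,u=v[m2],u[m2]; E=[]
for r in range(v.min(),v.max()+1,4):
    k=u[v==r]
    if len(k)>1: E.append((k.min()-.5,r))
Q=onplane("wrist",E,.064,"w11"); c=np.polyfit(Q[:,1],Q[:,0],1); print(len(Q),E[0],E[-1],"brick left heading",90-np.degrees(np.arctan(c[0])),(Q[:,0]-np.polyval(c,Q[:,1])).std(),Q[0],Q[-1])
E
```

```text
239 380 412 137 153 0.0731552003559531
((0.6719249486923218, 0.12945295870304108), (0.006226679775863886, 0.029840776696801186), 78.69901275634766)
[ 0.98054963 -0.19627132  0.6718111   0.12942243]
bar az -11.318999 tip end [0.65711073 0.130653   0.075     ]
at xmin: [np.float64(0.1318), np.float64(0.1311), np.float64(0.13), np.float64(0.129), np.float64(0.128)]
6 (np.float64(159.5), 211) (np.float64(161.5), 235) brick left heading 80.63779981910885 0.00011338988177101351 [ 0.47739784 -0.11002244  0.064     ] [ 0.47514845 -0.12288881  0.064     ]
```

servo_tool(translation=[[0.1,0.5,4],[0.1,0,4],[0,0,1.5],[0,0,0],[0,0,0]], turn=[[0.01,0,0],[0,0,0],[0,0,0],[0,0,0],[0,0,0]], gripper=[14,14,14,14,14])

```text
t: 17.82
position: [0.5331, -0.1316, 0.1002]
tool_rot: [[0.987, 0.001, 0.16], [-0.16, -0.003, 0.987], [0.001, -1.0, -0.003]]
wrist_force: [-0.3, -3.9, 1.6]
gripper_width: 0.0192
```

```bash
python3 go.py 0.5326 -0.1305 0.0995 -9;  python3 - <<'E'
from h import *
A=[];B=[]
for i in range(4):
    _,p,_=shot("scene","s7");A.append(p.astype(float))
    _,p,_=shot("top","t5");B.append(p.astype(float))
s=np.mean(A,0).astype(np.uint8)[...,::-1]; t=np.mean(B,0).astype(np.uint8)[...,::-1]
s=cv2.convertScaleAbs(s,alpha=1.6);t=cv2.convertScaleAbs(t,alpha=1.3)
cv2.imwrite("pics/t5z.png",cv2.resize(t[165:240,225:300],(600,600),interpolation=cv2.INTER_CUBIC))
cv2.imwrite("pics/s7z.png",cv2.resize(s[225:285,245:320],(750,600),interpolation=cv2.INTER_CUBIC))
E
```

```text
pos [ 533.1 -131.6  100.2] mm tool delta [-0.7  0.7  1. ] turn [ 0.015 -0.023  0.006] F [-0.3 -3.9  1.6] w 19.2 t 17.825
in level target axes [-0.7  0.7  1. ]
```

View pics/t5z.png

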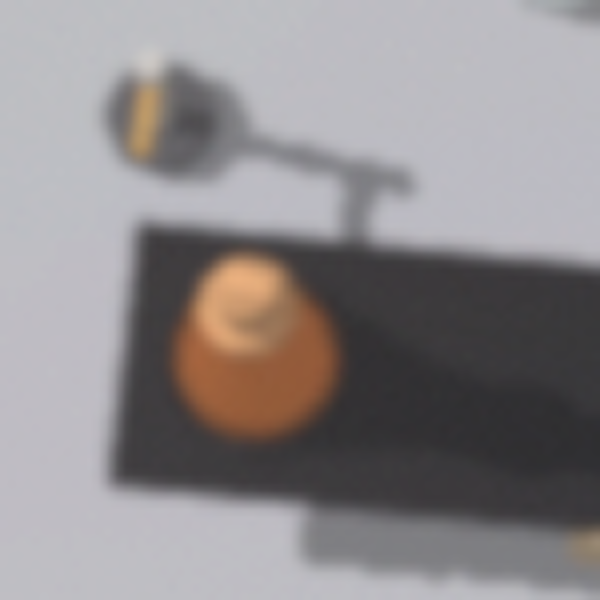

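View pics/s7z.png

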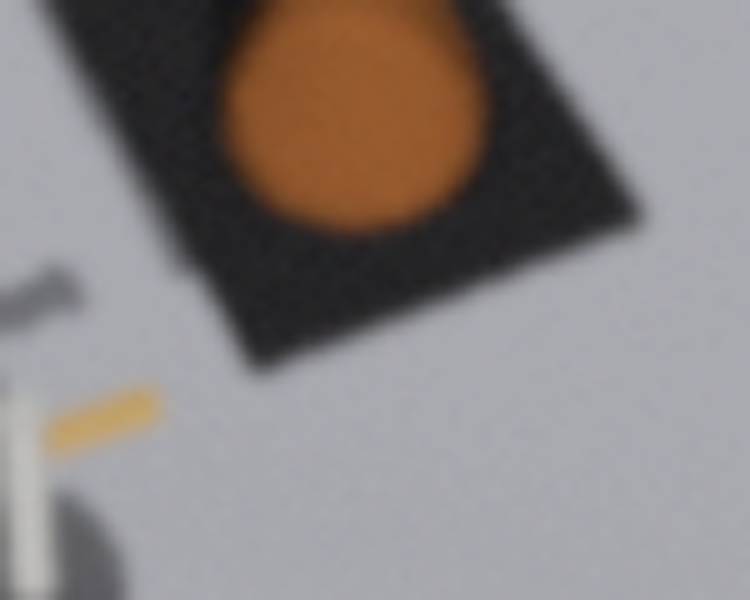

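```bash
python3 - <<'E'
from h import *
h=np.radians(79.0);u=np.array([np.cos(h),np.sin(h),0])
for n,f,uv,box in (("top","t5",[(242.6,184.4),(242.5,193.25),(239.1,225.9)],(225,165,300,240)),("scene","s7",[(260.8,265.2),(270.8,262.2),(309,246.5)],(245,225,320,285))):
    Q=onplane(n,uv,.072,f); e=(Q[1]+Q[2])/2
    print(n,Q.round(4).tolist(),np.linalg.norm(Q[1]-Q[2]),"remain",(Q[0]-e)@u)
    p=np.load(f"pics/{f}.npz")["p"].astype(int)
    x0,y0,x1,y1=box; yy,xx=np.mgrid[y0:y1,x0:x1]
    k=(p[y0:y1,x0:x1,0]-p[y0:y1,x0:x1,2])
    W=onplane(n,np.stack([xx.ravel(),yy.ravel()],1),.072,f)[:,:2]
    kk=k.ravel()>18; near=(W[:,0]>.645)&(W[:,0]<.69)&(W[:,1]>.11)&(W[:,1]<.155)&kk
    w=k.ravel()[near]; c=(W[near]*w[:,None]).sum(0)/w.sum(); print(" bar n",near.sum(),"centroid",c, W[near].min(0),W[near].max(0))
    # leading edge: along u profiles of brightness, half level crossing
    g=cv2.cvtColor(p.astype(np.uint8),cv2.COLOR_RGB2GRAY).astype(np.float32)
    mid=e[:2]; hp=np.radians(81); up=np.array([np.cos(hp),np.sin(hp)]); nr=np.array([up[1],-up[0]])
    off=[]
    for s in np.linspace(-.035,.035,15):
        ts=np.linspace(-.012,.012,49)
        X=np.c_[mid+nr*s+ts[:,None]*up,np.full(49,.072)]
        pr=proj(n,X).astype(np.float32); I=cv2.remap(g,pr[:,0].copy().reshape(1,-1),pr[:,1].copy().reshape(1,-1),cv2.INTER_LINEAR).ravel()
        t=(I[:6].mean()+I[-6:].mean())/2; off.append(ts[np.argmax(I>t)])
    print(" edge offset mm",np.round(np.mean(off)*1000,2),np.round(np.polyfit(np.linspace(-.035,.035,15),off,1)[0],3))
E
```

```text
top [[0.6553, 0.1314, 0.072], [0.6256, 0.1332, 0.072], [0.5183, 0.1492, 0.072]] 0.10841741019343865 remain 0.006307939004614353
 bar n 39 centroid [0.67159746 0.13040215] [0.65654605 0.12219277] [0.68700707 0.13657111]
 edge offset mm 3.1 -0.005
scene [[0.6579, 0.1352, 0.072], [0.633, 0.1416, 0.072], [0.5269, 0.1564, 0.072]] 0.1071549283725911 remain 0.001370529245907914
 bar n 49 centroid [0.67227433 0.13060826] [0.6576031  0.12391392] [0.68724576 0.13712774]
 edge offset mm -0.33 -0.002
```

servo_tool(translation=[[0.1,0.7,3],[0.1,0,2],[0,0,0],[0,0,0]], turn=[[0.015,-0.01,0],[0,0,0],[0,0,0],[0,0,0]], gripper=[14,14,14,14])

```text
t: 18.73
position: [0.5342, -0.1277, 0.1002]
tool_rot: [[0.987, 0.001, 0.159], [-0.159, -0.003, 0.987], [0.002, -1.0, -0.003]]
wrist_force: [-0.8, -3.9, 0.9]
gripper_width: 0.019
```

```bash
cat > meas.py <<'E'
from h import *
import sys
tag=sys.argv[1]
h=np.radians(79.0);u=np.array([np.cos(h),np.sin(h)])
st=ctrl.sense(); print(np.round(st["position"],4),"t",st["t"],"F",np.round(st["wrist_force"],1),"yaxis",np.round(st["tool_rot"][:,1],4))
print("wrist reckoning remain mm", 125+3.0-1000*((np.array(st["position"])[:2]-[.5094,-.2523])@u))
mid0=np.array([.5528,.0253])+np.array(st["position"])[:2]-[.5094,-.2523]
for n,ze in (("top",.072),("scene",.064)):
    fr=[];D=[]
    for i in range(4):
        _,p,d=shot(n,tag+n);fr.append(p.astype(np.float32));D.append(d)
    p=np.mean(fr,0); g=p.mean(-1).astype(np.float32); k=(p[...,0]-p[...,2]).astype(np.float32)
    hp=np.radians(81); up=np.array([np.cos(hp),np.sin(hp)]); nr=np.array([up[1],-up[0]])
    def prof(img,c,a,z,L):
        ts=np.arange(-L,L,.00025); X=np.c_[c+ts[:,None]*a,np.full(len(ts),z)]; pr=proj(n,X).astype(np.float32)
        return ts,cv2.remap(img,pr[:,0].copy().reshape(1,-1),pr[:,1].copy().reshape(1,-1),cv2.INTER_LINEAR).ravel()
    off=[]
    for s in np.linspace(-.035,.035,15):
        ts,I=prof(g,mid0+nr*s,up,ze,.016); t=(I[:12].mean()+I[-12:].mean())/2; off.append(ts[np.argmax(I>t)])
    e=mid0+up*np.mean(off)
    bo=[]; nb=np.array([u[1],-u[0]])
    for s in np.linspace(.006,.024,7):
        ts,I=prof(k,np.array([.6575,.1312])+nb*s,u,.072,.010); w=np.clip(I-np.percentile(I,25)-2,0,None); bo.append((ts*w).sum()/w.sum())
    b=np.array([.6575,.1312])+u*np.mean(bo)
    print(n,"edge",e.round(4),np.std(off).round(4),"bar",np.round(b,4),np.std(bo).round(4),"remain mm",((b-e)@u*1000).round(2))
    P,_,_=cloud(n,tag+n); q=p.sum(-1)<(180 if n=="top" else 120)
    m=q&(abs(P[...,2]-.072)<.015)&(abs((P[...,:2]-e)@nr)<.045)&((P[...,:2]-e)@up<-.006)&((P[...,:2]-e)@up>-.19)
    a=(P[m][:,:2]-e)@up; c=np.polyfit(a,P[m][:,2],1); print("  plate n",m.sum(),"z at edge",c[1].round(4),"slope",c[0].round(4))
E
python3 meas.py a; cp meas.py /tmp
```

```text
[ 0.5342 -0.1277  0.1002] t 18.725 F [-0.8 -3.9  0.9] yaxis [ 0.0012 -0.0029 -1.    ]
wrist reckoning remain mm 0.9939952541403727
top edge [0.5772 0.1475] 0.0002 bar [0.6579 0.1332] 0.0001 remain mm 1.4
  plate n 1192 z at edge 0.0721 slope 0.0033
scene edge [0.5773 0.1481] 0.0001 bar [0.6579 0.1333] 0.0001 remain mm 0.88
  plate n 1128 z at edge 0.0726 slope -0.0016
```

servo_tool(translation=[[0,0.4,1.6],[0,0,0],[0,0,0]], turn=[[0.01,0,0],[0,0,0],[0,0,0]], gripper=[14,14,14])

```text
t: 19.5
position: [0.5344, -0.1265, 0.1]
tool_rot: [[0.987, 0.002, 0.159], [-0.159, -0.002, 0.987], [0.002, -1.0, -0.002]]
wrist_force: [-1.0, -4.4, 2.0]
gripper_width: 0.0192
```

```bash
python3 meas.py b; python3 - <<'E'
from h import *
a=cv2.imread("pics/bscene.png"); cv2.imwrite("pics/fs.png",cv2.resize(cv2.convertScaleAbs(a,alpha=1.5)[110:310,150:350],(600,600),interpolation=cv2.INTER_CUBIC))
P,p,d=cloud("scene","bscene")
b=(abs(P[...,0]-.565)<.05)&(abs(P[...,1]-.095)<.05); print("stopper top z",np.sort(P[b][:,2])[-20:].mean())
E
```

```text
[ 0.5344 -0.1265  0.1   ] t 19.5 F [-1.  -4.4  2. ] yaxis [ 0.0015 -0.0019 -1.    ]
wrist reckoning remain mm -0.25645497705377807
top edge [0.5775 0.1488] 0.0002 bar [0.6579 0.1332] 0.0001 remain mm 0.06
  plate n 1188 z at edge 0.072 slope 0.0014
scene edge [0.5775 0.1492] 0.0002 bar [0.6579 0.1333] 0.0 remain mm -0.27
  plate n 1132 z at edge 0.0726 slope 0.0
stopper top z 0.19873615577086406
```

View pics/fs.png

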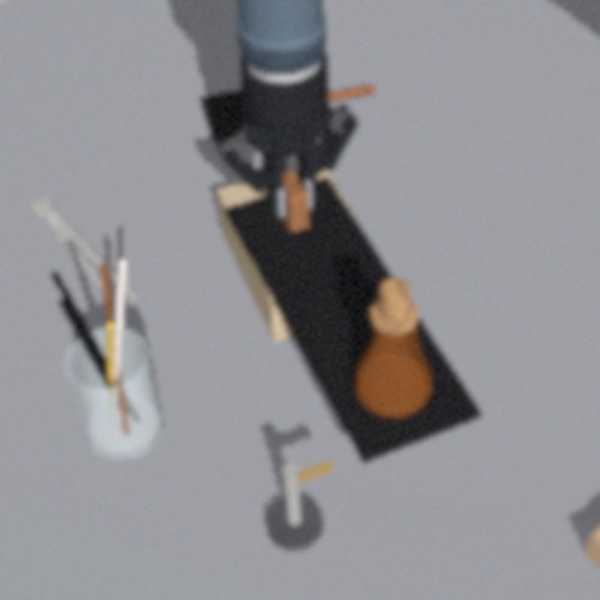

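The plate is level, its edge is in line with the pointer, the stopper is home, and the handle is still held. I'm handing in now.

```bash
python3 - <<'E'
from station import ctrl
print(ctrl.job_done()); s=ctrl.sense(); print(s["t"],s["position"],s["gripper_width"])
E
```

```text
the job is handed in; nothing more can be done
None
the job is handed in; nothing more can be done
```

I put the cork stopper home in the flask and let go of it while the plate was still back on its brick. Then I pinched the plate by its handle and slid it out about 128 mm until its leading edge was level with the gauge pointer. I handed in at about 20 s, still holding the handle.

- **Stopper:** its top was at z = 0.199 m, where 0.198 m is expected when fully home. It looked upright in the last scene picture.
- **Edge to pointer:** within 0.3 mm along the brick's x. The top camera said +0.1 mm and the scene camera −0.3 mm. The wrist-based distance also gave −0.3 mm, after I corrected it by 3 mm because that view includes the plate's front face.
- **Plate:** level, with slope at most 0.0014, and its leading edge at z ≈ 0.072 m. The grip width was 19.2 mm and wrist forces stayed under 6 N at every reading during the slide.
- **Beaker, tweezers and paddle:** I never moved the arm to them, and they showed nothing out of place in the pictures.

Two measurements disagreed slightly with the rest:
- **Plate yaw:** the plate's heading was about 81° and the brick's about 79° from the start. I kept the plate's yaw and slid it along the brick's direction.
- **Pointer gap:** the pointer measured 20–30 mm beside the plate's path, where the task said about 15 mm.

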